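# Sort the carving tools out of the sloped bin

## Task

Clear up the stone-carving bench: take the chisel out of the sloped three-compartment bin and lay it flat in the long shallow steel tray, and take the oblong rubbing brick out of the bin and lay it flat on the floor of the square wooden box. Set both down rather than dropping them. The wooden wedge stays in its compartment, and the mallet and the hammer stay where they are.

Things in the scene. Friction and masses are not known exactly. Their poses are not given: they have to be found in the camera images.
- bin: Fixed plywood bin, 202 mm (x) by 312 mm (y): three open compartments side by side along y, each 190 mm (x) by 96 mm inside, one thing in each, any order. Floor slopes 0.22 rad: low at -x (robot side), high at +x. Walls and dividers 6 mm thick, 30 mm above the floor and square to it; highest edge 84 mm above the table. Origin under its centre, axes level.
- slot_left (a point): Centre of the sloping floor of the +y compartment, 32 mm above the table.
- slot_middle (a point): Centre of the sloping floor of the middle compartment, 32 mm above the table.
- slot_right (a point): Centre of the sloping floor of the -y compartment, 32 mm above the table.
- chisel: Loose dark steel stone chisel, 161 mm long, 0.15 to 0.3 kg, along its x: bar 18 mm wide (y), 16 mm high (z) from x = -65 to +40 mm, narrower struck end to -81 mm, flaring to a flat blade 36 mm wide, 8 mm thick at +60 to +81 mm. Origin at the middle of its underside, z out of its top; it starts flat on the sloping floor.
- chisel_mid (a point): Middle of the chisel, 8 mm above its underside.
- brick: Loose grey abrasive rubbing brick, a plain oblong block 110 mm long (x), 36 mm wide (y), 30 mm high (z), 0.2 to 0.4 kg. Origin at the centre of its underside, z out of its top; lies on the sloping floor at the start.
- brick_mid (a point): Centre of the brick, 15 mm above its underside.
- wedge: Loose pale wooden wedge, 120 mm long (x), 42 mm wide (y), tapering from 34 mm high at -x to 11 mm at +x; stays in the bin. Origin at the centre of its underside.
- tray: Fixed long shallow tray of bare steel, 220 mm (x) by 120 mm (y), 25 mm high, walls and floor 5 mm thick (inside 210 by 110 mm, inner floor 5 mm above the table), empty, for the chisel. Origin on the table under its centre. It may stand on either side of the bin.
- crate: Fixed square open wooden box, 160 by 160 mm, 50 mm high, walls and floor 8 mm thick (inside 144 by 144 mm, inner floor 8 mm above the table), empty, for the brick. Origin on the table under its centre. It stands on the other side of the bin from the tray.
- mallet: Round wooden carver's mallet standing on its head, 104 mm across, 212 mm high; bystander. Origin at the centre of its underside.
- hammer: Lump hammer lying down: steel head 45 x 105 x 45 mm at x = +80 mm, wooden handle to x = -120 mm; bystander. Origin on the table. (A fixed carved stone slab, 70 mm high, also lies at the far edge of the bench, x from 0.83 m, y within 0.17 m.)
Not all that is in view belongs to the job. What is meant by the chisel is not pink or yellow, and is the larger of those in its own colour.

How it is judged:
By the outcome, as a careful person would: the job done as asked, in the order asked, and still so for the second after the job is handed in, with the robot touching nothing.
It also fails if it takes over 58 s, if anything falls off the work surface, if the arm or the gripper's body presses on something with over 40 N, if the wrist force passes 120 N, or if a joint passes its speed limit or range.

## Robot

A 7-joint arm with a two-finger parallel gripper is mounted at the origin on the work surface. World frame = base frame: x ahead of the robot, y to its left, z up, the work surface at z = 0. Lengths are in m, angles in degrees, forces in N, time in s.
With the tool pointing down it reaches from about 0.35 to 0.9 m from the base axis. Payload 7.2 kg.
Tool frame: the origin (TCP) lies on the centre line of the jaws, within the pads' length; the fingertips stand 25 mm ahead of it and the grasp point (between the pads) lies 6 mm ahead of it; z points along the fingers, y is the line along which they close (so a half turn about z gives the same grasp; the last joint's range is limited). The gripper opens to 88 mm and grips with 3 to 60 N. Pads are 20 mm wide; open, the fingers measure 115 mm over their backs; the gripper's body (75 mm by 178 mm) begins 61 mm behind the grasp point.
Start: joints at [-79.939, 23.554, -0.728, 91.456, 0.321, 64.991, -4.71], TCP at [0.151, 0.607, 0.248] pointing down, gripper open.
Joint ranges: [-169.25, 169.25], [-16.82, 113.86], [-84.01, 82.57], [7.8, 145.47], [-59.2, 239.2], [7.22, 106.19], [-163.78, 163.78]. Speed limits (degrees/s): [136.94, 136.94, 172.46, 172.46, 180, 180, 180].

## Interface

Orientations are given as [roll, pitch, yaw] about the fixed x, y, z axes, in that order (R = Rz(yaw) Ry(pitch) Rx(roll)).
In Python, from rig import manip, viewer gives the robot as it stands. Calls block until the motion is done:
- manip.move_to(position, orientation): joint-space move of the TCP to a pose.
- manip.movel(position, orientation=None, v=0.15): straight line of the TCP; orientation=None keeps the orientation; v is the mean speed in m/s.
- manip.move_j(angles): joint-space move.
- manip.grip(opening, f_grip=None): finger opening in m; f_grip is the grip in N (None keeps the last); returns when the fingers have stopped.
- manip.dwell(seconds).
- manip.ik(position, orientation): joint angles nearest the present ones, or None.
- viewer.camera(name): name is "scene" or "top" or "wrist"; returns a dict with "color" (420x560x3 uint8, red, green, blue), "fx", "fy", "cx", "cy" (pixels), "distortion" ([k1, k2, p1, p2, k3] as OpenCV has them; the pictures are not rectified), "world_to_cam" (4x4, takes a point from world to camera coordinates). Camera axes: x right, y up, looking along -z (the intrinsics and any distortion apply to the point x, -y, -z); pixel columns grow to the right and rows downward; lengths in m; the calibration is good to about 2 mm. A picture is of the moment at which its call begins. There is no depth.
A pose or a line that the arm cannot do raises manip.MotionError and nothing moves.
- manip.job_done(): hands the job in; it is judged then, once.
Readings, each from a call of its own:
- manip.current_time_s(): time.
- manip.current_joint_positions(): joint angles.
- manip.current_qvel(): joint speeds.
- manip.current_joint_torque(): joint torques, N m.
- manip.current_tool_pos(): TCP position.
- manip.current_ee_rot(): TCP orientation.
- manip.current_ft_force(): force on the tool from outside, world axes, zero at the start.
- manip.current_moment(): the same for the moment, N m.
- manip.current_finger_gap(): finger opening in m.
- manip.current_finger_force(): force on a finger pad.
Only numpy, scipy, OpenCV 4.12 (cv2) and the standard library are available. Lean on these libraries where they do the work, as an engineer would, in place of code of your own. Each camera call takes 0.05 s, during which the arm holds its last target. There are 200 camera calls.

## Working session

There is one attempt and no reset: what is moved stays moved. The work goes in short steps, each a Python script; the robot and the scene stay as the last script left them, time stands still between calls to the robot, and variables do not carry over. Pictures are saved under pics/ and viewed, at most 10 in all, crops included, and the job is handed in when it is done.

```bash
ls; mkdir -p pics; python3 - <<'E'
from rig import manip, viewer
import cv2,pickle
for n in ("scene","top"):
    c=viewer.camera(n); pickle.dump(c,open(f"pics/{n}.pkl","wb"))
    cv2.imwrite(f"pics/{n}0.png",cv2.resize(c["color"][:,:,::-1],(800,600),interpolation=cv2.INTER_CUBIC))
    print(n,c["fx"],c["fy"],c["cx"],c["cy"],c["distortion"],c["world_to_cam"].round(3).tolist())
E
```

```text
pics
scene 406.38090029015683 406.38090029015683 278.98653145938687 211.894852753404 [-0.03167066  0.          0.          0.          0.        ] [[-0.9, 0.435, -0.002, 0.44], [-0.367, -0.757, 0.542, 0.148], [0.234, 0.488, 0.841, -1.241], [0.0, 0.0, 0.0, 1.0]]
top 494.702574182764 494.702574182764 280.9624308178955 204.81529138872745 [0.04779918 0.         0.         0.         0.        ] [[0.035, -0.999, -0.002, 0.012], [0.977, 0.034, 0.21, -0.484], [-0.21, -0.009, 0.978, -1.053], [0.0, 0.0, 0.0, 1.0]]
```

View pics/top0.png

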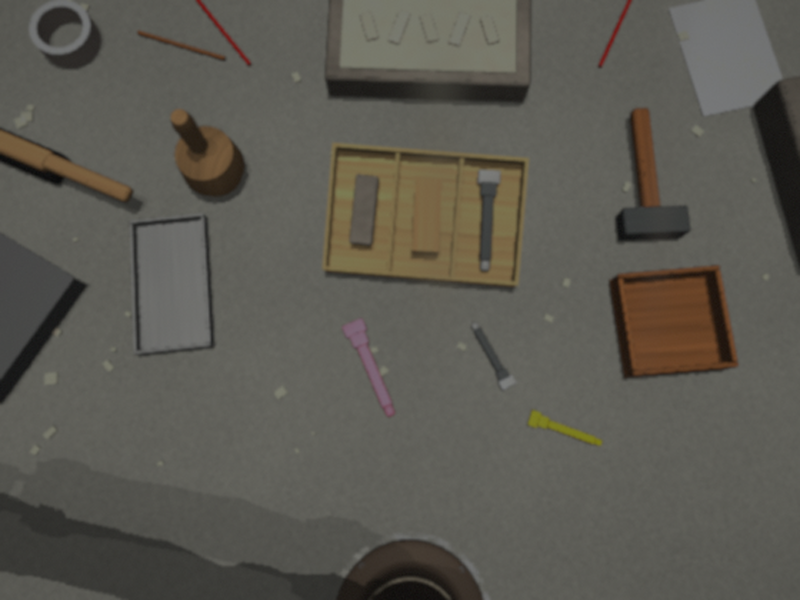

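View pics/scene0.png

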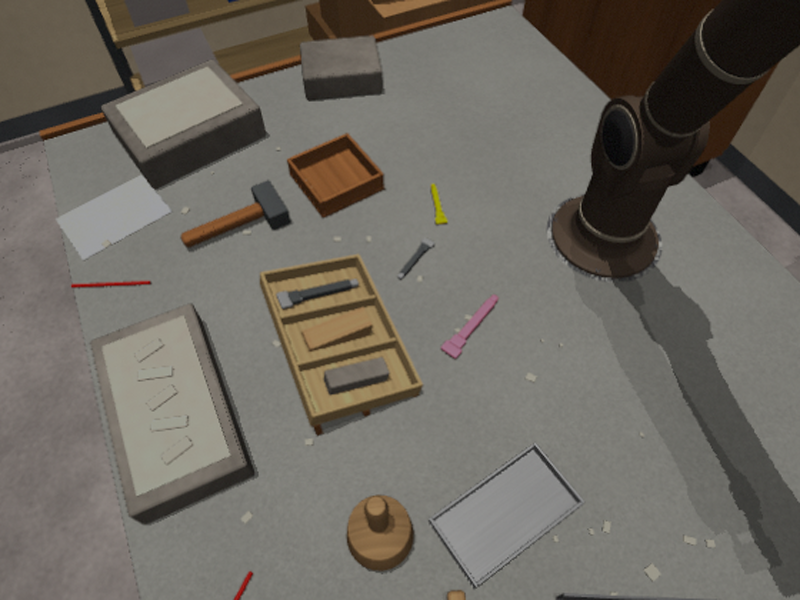

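The top view (800x600) shows the large dark chisel in the -y compartment, from (489,171) to (485,269). The wedge is in the middle and the brick is in the +y compartment around (364,210). The tray is at about (173,285) on the +y side and the crate at about (675,320) on the -y side. The scene view agrees; the small dark, pink and yellow chisels on the table are decoys.

```bash
cat > h.py <<'E'
import numpy as np,cv2,pickle
from scipy.optimize import least_squares
from scipy.spatial.transform import Rotation as R
F=np.diag([1,-1,-1.])
def proj(c,P):
    T=np.array(c["world_to_cam"]); Rm=F@T[:3,:3]; t=F@T[:3,3]
    K=np.array([[c["fx"],0,c["cx"]],[0,c["fy"],c["cy"]],[0,0,1]])
    p=cv2.projectPoints(np.asarray(P,float),cv2.Rodrigues(Rm)[0],t,K,np.array(c["distortion"],float))[0][:,0]
    return (p+.5)*800/560-.5
def fit(model,obs,place,x0):
    f=lambda q:np.concatenate([(proj(c,place(q,np.array(model)))-np.array(px)).ravel() for c,px in obs])
    r=least_squares(f,x0); return r.x, np.sqrt(np.mean(r.fun**2)), r.fun.reshape(len(obs),-1,2)
def level(q,M): return R.from_euler('z',q[2]).apply(M)+[q[0],q[1],0]
A=0.22
def binplace(B):
    def f(q,M): # q in floor-plane coordinates
        L=R.from_euler('z',q[2]).apply(M)+[q[0],q[1],0]
        return level(B,R.from_euler('y',-A).apply(L)+[0,0,.032])
    return f
E
cat > m.py <<'E'
from h import *
t=pickle.load(open('pics/top.pkl','rb'));s=pickle.load(open('pics/scene.pkl','rb'))
sq=lambda a,b,z:[(a,b,z),(a,-b,z),(-a,-b,z),(-a,b,z)]
rim=R.from_euler('y',-A).apply(sq(.1025,.156,.03))+[0,0,.032]
def show(n,r): print(n,r[0].round(4),np.degrees(r[0][2]).round(1),'rms',r[1].round(2)); return r[0]
B=show('bin',fit(rim,[(t,[(333,146),(527,158),(518,286),(325,272)]),(s,[(315,417),(262,272),(360,257),(421,387)])],level,[.6,0,0]))
show('tray',fit(sq(.11,.06,.025),[(t,[(134,222),(205,216),(213,347),(137,353)]),(s,[(477,583),(431,519),(534,447),(580,499)])],level,[.5,.4,0]))
show('crate',fit(sq(.08,.08,.05),[(t,[(614,274),(718,267),(736,365),(631,376)]),(s,[(322,213),(289,168),(347,137),(383,177)])],level,[.5,-.4,0]))
P=binplace(B)
show('chisel',fit([(.081,0,.008),(-.081,0,.012)],[(t,[(489,171),(485,270)]),(s,[(282,300),(357,284)])],P,[0,-.1,0]))
show('brick',fit(sq(.055,.018,.03),[(t,[(356,175),(378,177),(372,246),(350,244)])],P,[0,.1,0]))
E
python3 m.py
```

```text
bin [ 0.6144 -0.0022 -0.0442] -2.5 rms 2.54
tray [0.4932 0.3997 0.1479] 8.5 rms 3.15
crate [ 0.4573 -0.3886  0.1343] 7.7 rms 3.87
chisel [ 0.0002 -0.1001  0.027 ] 1.5 rms 2.02
brick [ 0.0002  0.095  -0.011 ] -0.6 rms 0.21
```

The fits agree with the given sizes: chisel and brick sit centred in their compartments, and the bin, tray and crate are where they look to be. Next is one close wrist look above the chisel.

```bash
cat >> h.py <<'E'
B=np.array([.6144,-.0022,-.0442])
def tilted(q,h,B=B):
    """TCP position/orientation for a grasp: grasp point h above floor at floor coords q"""
    p=binplace(B)(q,np.array([[0,0,h+.006]]))[0]
    return p.tolist(),[180,-np.degrees(A),np.degrees(B[2]+q[2])]
def snap(viewer,n,name):
    c=viewer.camera(n); pickle.dump(c,open(f"pics/{name}.pkl","wb"))
    cv2.imwrite(f"pics/{name}.png",cv2.resize(c["color"][:,:,::-1],(800,600),interpolation=cv2.INTER_CUBIC)); return c
E
python3 - <<'E'
from rig import manip, viewer
from h import *
print(manip.current_time_s(),manip.current_ee_rot())
p,o=tilted([0,-.05,0],.23)
print(p,o,manip.ik(p,o))
manip.move_to(p,o)
manip.grip(.045,15)
snap(viewer,"wrist","w1")
print(manip.current_time_s(),manip.current_tool_pos(),manip.current_ft_force())
E
```

```text
0.1 [-1.79920434e+02  5.24947385e-03  1.66030854e+02]
[0.5607388286537819, -0.04987551124426762, 0.2623117980420228] [180, np.float64(-12.60507149287811), np.float64(-2.532473454478239)] [-41.45725062  12.07901764  48.67000895 111.50222585 -13.01829168
  48.4367239  -79.32210007]
3.7 [ 0.56072785 -0.04987492  0.26230383] [ 0.02599669 -0.87013739 -0.40339799]
```

View pics/w1.png

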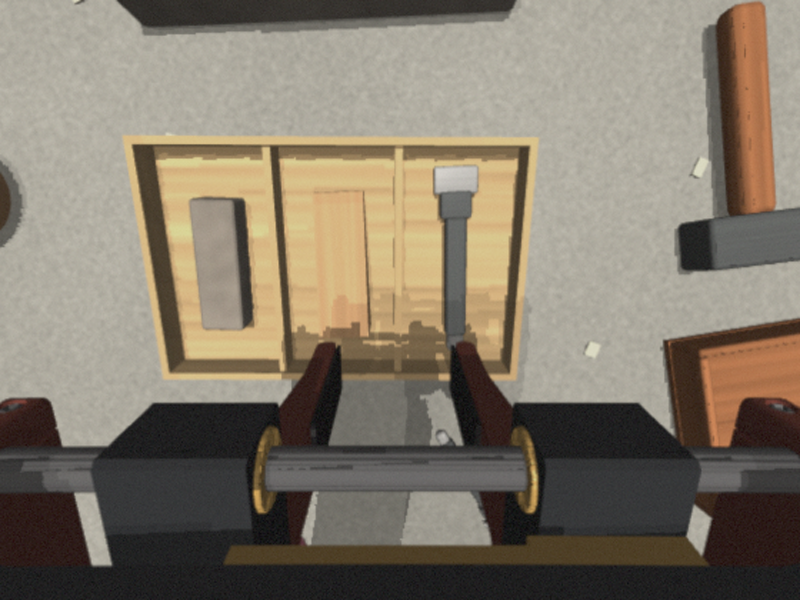

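The wrist view shows the bin rim corners at (124,137), (539,137), (517,381) and (164,380). The chisel's blade front corners are at (434,167) and (478,166), with its bar running down column ~455. The brick's top face runs from (191,199) to (244,328).

```bash
cat > m2.py <<'E'
from h import *
from m import sq,rim,show
w=pickle.load(open('pics/w1.pkl','rb'))
B=show('bin',fit(rim,[(w,[(124,137),(539,137),(517,381),(164,380)])],level,[.6,0,0]))
P=binplace(B)
show('chisel',fit([(.081,.018,.008),(.081,-.018,.008),(.06,0,.008),(.04,0,.016)],[(w,[(434,167),(478,166),(456,193),(456,218)])],P,[0,-.1,0]))
r=fit([(.081,0,.008),(0,0,.016)],[(w,[(456,166.5),(454.5,330)])],lambda q,M:P(q[:3],M+np.outer([0,1],[q[3],0,0])),[0,-.1,0,-.06]);print(r[0].round(4))
show('brick',fit(sq(.055,.018,.03),[(w,[(191,199),(236,199),(244,328),(203,328)])],P,[0,.1,0]))
E
python3 m2.py | tail -4
python3 - <<'E'
from rig import manip
from h import *
for n,p,o in [("ch",*tilted([0,-.1,0],.022)),("br",*tilted([0,.095,0],.022)),("tray",[.493,.4,.033],[180,0,8]),("tray180",[.493,.4,.033],[180,0,188]),("cr",[.457,-.388,.036],[180,0,8]),("trayhi",[.493,.4,.25],[180,0,8])]:
    q=manip.ik(p,o);print(n,None if q is None else np.round(q))
E
```

```text
bin [ 0.6143 -0.0045 -0.0462] -2.6 rms 1.54
chisel [-0.     -0.0988  0.0203] 1.2 rms 0.27
[-0.0001 -0.0991  0.0246 -0.0579]
brick [ 0.0021  0.0962 -0.0385] -2.2 rms 1.42
ch [-21.  34.  35. 115. -43.  30. -49.]
br [-40.  35.  34. 114. -34.  28. -77.]
tray [ -61.   41.   25.  101.  -23.   44. -106.]
tray180 [-12.  48. -48.  97.  43.  55.  21.]
cr [  8.  42.  40. 107. -37.  45. -14.]
trayhi [ -74.   30.   46.   92.  -23.   68. -106.]
```

```bash
sed -i 's/^B=np.array.*/B=np.array([.6143,-.0035,-.0452])/' h.py
python3 - <<'E'
from rig import manip, viewer
from h import *
q=[-.003,-.0993,.022]
p,o=tilted(q,.1); manip.move_to(p,o)
p,o=tilted(q,.0225); manip.movel(p,o,v=.08)
print(manip.current_ft_force())
manip.grip(.0,35)
print(manip.current_finger_gap(),manip.current_finger_force())
p,o=tilted(q,.13); manip.movel(p,o,v=.12)
print(manip.current_time_s(),manip.current_finger_gap(),manip.current_finger_force(),manip.current_ft_force())
snap(viewer,"wrist","w2")
E
```

```text
[0.14348726 0.08920855 0.93417336]
0.0176547814811015 34.97758448123932
7.0167 0.017895153340198026 34.9698668718338 [ 0.09743176  0.04538544 -1.6616764 ]
```

View pics/w2.png

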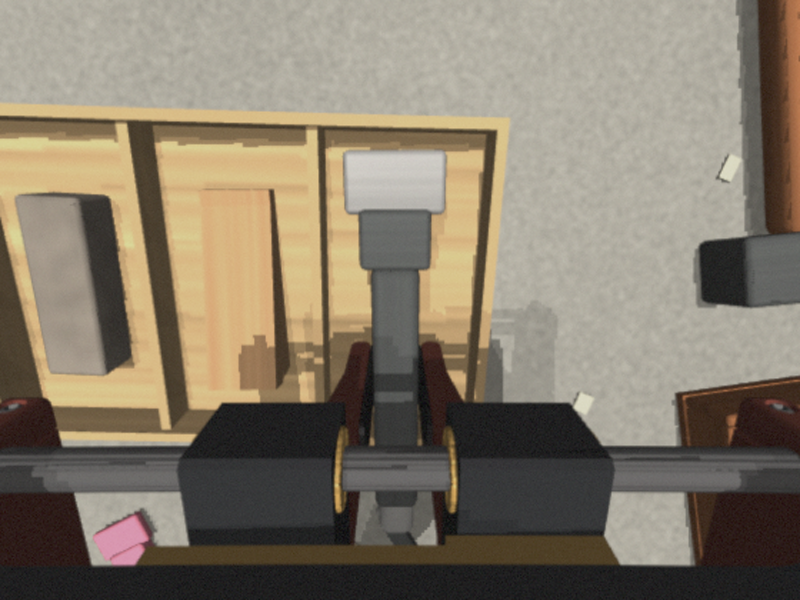

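The chisel is held squarely between the pads, blade forward at (395,180); the brick and wedge are undisturbed. Moving to the tray.

```bash
python3 - <<'E'
from rig import manip, viewer
from h import *
manip.move_to([.43,.39,.28],[180,0,7])
print(manip.current_time_s(),manip.current_finger_gap(),manip.current_joint_positions().round(0) if hasattr(manip.current_joint_positions(),'round') else 0)
snap(viewer,"wrist","w3")
E
```

```text
8.9667 0.0176339447207547 [ -84.   23.   51.   98.  -19.   68. -111.]
```

View pics/w3.png

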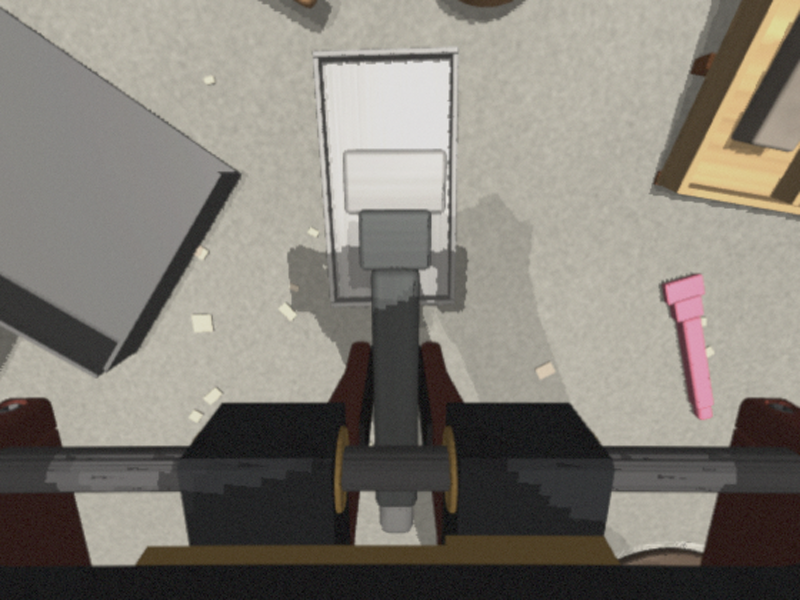

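The chisel is still square in the jaws over the tray. The tray's outer rim corners are at (315,54), (457,49), (451,300) and (333,301). A grey block stands to the left, clear of the tray.

```bash
python3 - <<'E'
from rig import manip, viewer
from h import *
from m import sq
w=pickle.load(open('pics/w3.pkl','rb'))
r=fit(sq(.11,.06,.025),[(w,[(315,53),(457,49),(451,300),(333,301)])],level,[.49,.4,.1])
print(r[0].round(4),r[1]); T=r[0]
if r[1]>4 or abs(T[0]-.493)>.012 or abs(T[1]-.4)>.012: raise SystemExit
c=T[:2]-.003*np.array([np.cos(T[2]),np.sin(T[2])])
o=[180,0,np.degrees(T[2])]
z=.005+.0225+.006
manip.move_to([*c,z+.10],o)
manip.movel([*c,z+.012],o,v=.12)
f0=np.array(manip.current_ft_force())
k=z+.012
while k>z-.004:
    k-=.001; manip.movel([*c,k],o,v=.02)
    f=np.array(manip.current_ft_force())
    if f[2]-f0[2]>1.2: break
print('contact z',k-z,f-f0)
manip.grip(.045,10)
manip.movel([*c,.2],o,v=.2)
print(manip.current_time_s())
E
```

```text
bin [ 0.6144 -0.0022 -0.0442] -2.5 rms 2.54
tray [0.4932 0.3997 0.1479] 8.5 rms 3.15
crate [ 0.4573 -0.3886  0.1343] 7.7 rms 3.87
chisel [ 0.0002 -0.1001  0.027 ] 1.5 rms 2.02
brick [ 0.0002  0.095  -0.011 ] -0.6 rms 0.21
[0.4928 0.4015 0.1402] 4.064337735077098
```

The position agrees with the earlier fit to 2 mm, and only my rms gate of 4 px tripped, at 4.06. That is ample for a tray with ±24 mm of room, so I'll proceed.

```bash
python3 - <<'E'
from rig import manip, viewer
from h import *
T=np.array([.493,.4008,.142])
c=T[:2]-.003*np.array([np.cos(T[2]),np.sin(T[2])])
o=[180,0,np.degrees(T[2])]
z=.005+.0225+.006
manip.move_to([*c,z+.10],o)
manip.movel([*c,z+.008],o,v=.12)
f0=np.array(manip.current_ft_force())
k=z+.008
while k>z-.004:
    k-=.001; manip.movel([*c,k],o,v=.02)
    f=np.array(manip.current_ft_force())
    if f[2]-f0[2]>1.2: break
print('contact z',k-z,f-f0)
manip.grip(.045,10)
manip.movel([*c,.2],o,v=.2)
print(manip.current_time_s())
snap(viewer,"wrist","w4")
E
```

```text
contact z 0.006999999999999999 [-0.37564398  0.62551084  1.27393931]
12.4333
```

View pics/w4.png

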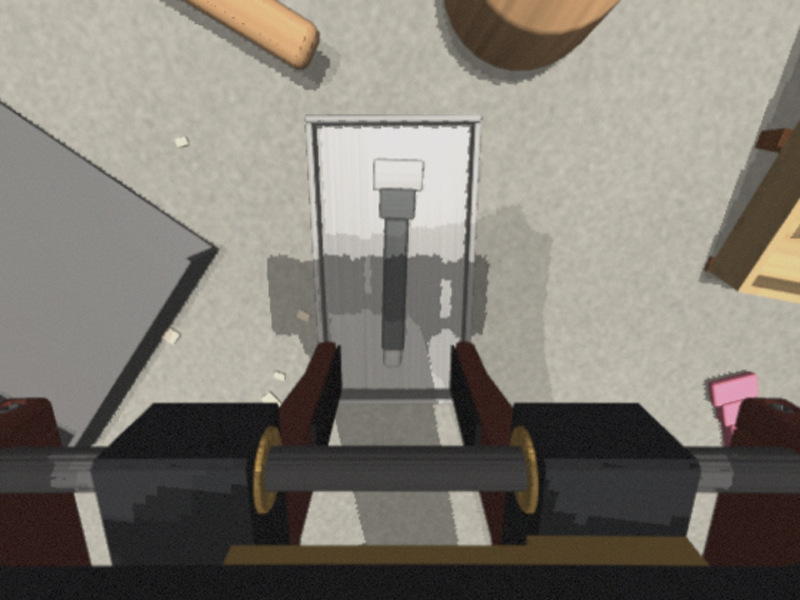

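The chisel lies flat in the tray at (397,260). However, contact was called 7 mm too high: the sideways forces were as large, so it was motion transient, and the chisel was released a few mm up. There is time to spare, so I'll pick it up again and set it down properly, going by the known height and settled readings.

```bash
cat >> h.py <<'E'
def lower(manip,c,o,z):
    """from z+.010 down to floor height z, watching the settled force"""
    manip.movel([*c,z+.010],o,v=.1); manip.dwell(.4)
    f0=np.array(manip.current_ft_force())
    for k in (.005,.003,.002,.001,0,-.001):
        manip.movel([*c,z+k],o,v=.02); manip.dwell(.15)
        d=np.array(manip.current_ft_force())-f0; print(k,d.round(2))
        if d[2]>1.5: break
E
python3 - <<'E'
from rig import manip, viewer
from h import *
T=np.array([.493,.4008,.142])
c=T[:2]-.003*np.array([np.cos(T[2]),np.sin(T[2])])
o=[180,0,np.degrees(T[2])]
z=.005+.0225+.006
manip.movel([*c,z],o,v=.15)
manip.grip(0,35); print(manip.current_finger_gap())
lower(manip,c,o,z)
manip.grip(.045,10)
manip.movel([*c,.2],o,v=.2)
manip.movel([.52,.30,.30],[180,0,0],v=.3)
print(manip.current_time_s())
# brick
q=[.001,.0957,-.03]
p,o=tilted(q,.1); manip.move_to(p,o)
print(manip.current_time_s(),manip.current_joint_positions())
snap(viewer,"wrist","w5")
E
```

```text
0.017701511309988885
0.005 [ 0.42  0.09 -0.65]
0.003 [ 0.06  0.6  -0.04]
0.002 [ 0.28  0.93 -0.15]
0.001 [-0.72  0.47 -0.59]
0 [-0.81 -0.71  4.9 ]
19.3167
20.3833 [-50.73416616  28.83045827  46.29656468 113.50083008 -29.84821145
  36.60539643 -81.83809388]
```

View pics/w5.png

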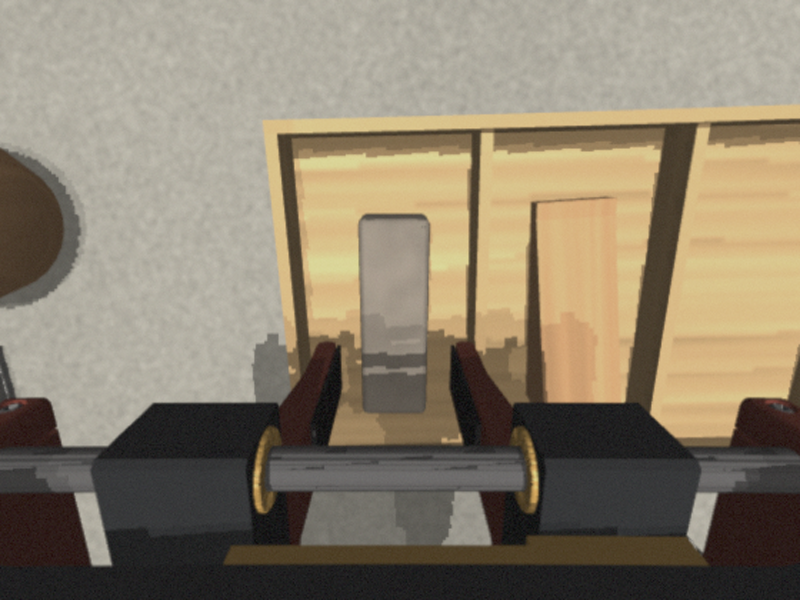

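The chisel was set down properly this time, with firm contact at the expected height. The brick, at columns 360–429, is centred and aligned between the fingers, with room to the divider. Grasping it.

```bash
python3 - <<'E'
from rig import manip, viewer
from h import *
q=[.001,.0957,-.03]
p,o=tilted(q,.0225); manip.movel(p,o,v=.08)
print(manip.current_ft_force())
manip.grip(0,45); print(manip.current_finger_gap(),manip.current_finger_force())
p,o=tilted(q,.16); manip.movel(p,o,v=.12)
print(manip.current_finger_gap(),manip.current_finger_force())
manip.move_to([.52,-.2,.28],[180,0,0])
manip.move_to([.40,-.38,.25],[180,0,7])
print(manip.current_time_s(),manip.current_finger_gap(),manip.current_joint_positions())
snap(viewer,"wrist","w6")
E
```

```text
[-0.55288129 -0.97373041 -0.77527472]
0.0359569774040777 44.99413311481476
0.03539376532431664 44.980952739715576
25.2167 0.03619614821138422 [ -3.46520416  22.86272943  55.65654724 104.11518298 -20.94334678
  64.10755531 -23.39799605]
```

View pics/w6.png

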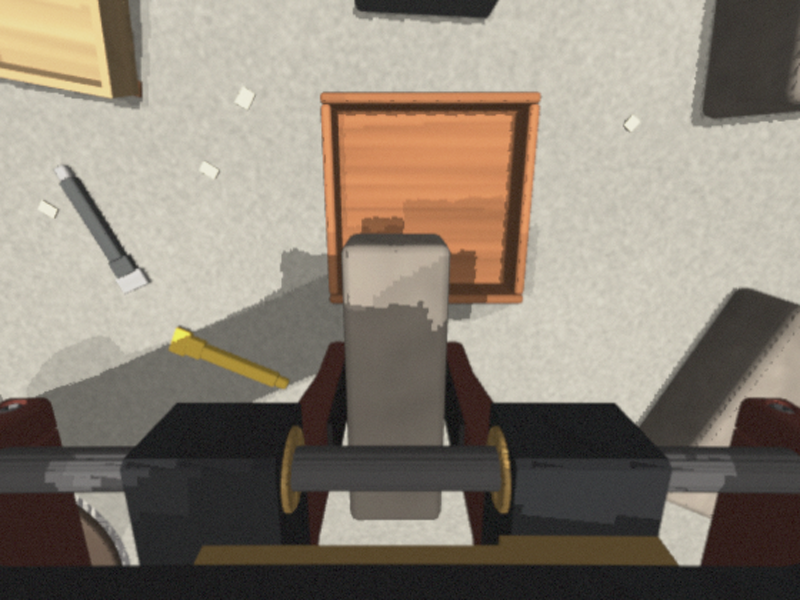

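The brick is held straight over the crate. The crate's rim corners are at (321,93), (540,93), (523,302) and (330,301).

```bash
python3 - <<'E' | tail -n +6
from rig import manip, viewer
from h import *
from m import sq
w=pickle.load(open('pics/w6.pkl','rb'))
r=fit(sq(.08,.08,.05),[(w,[(321,93),(540,93),(523,302),(330,301)])],level,[.457,-.388,.13])
T=r[0]; print(T.round(4),r[1])
if r[1]>6 or abs(T[0]-.457)>.012 or abs(T[1]+.388)>.012: raise SystemExit
c=T[:2]; o=[180,0,np.degrees(T[2])]
z=.008+.0225+.006
manip.move_to([*c,z+.11],o)
lower(manip,c,o,z)
manip.grip(.05,10)
manip.movel([*c,.2],o,v=.15)
manip.move_to([.38,-.33,.32],o)
print(manip.current_time_s())
snap(viewer,"wrist","w7"); snap(viewer,"top","t7")
E
```

```text
[ 0.4564 -0.397   0.1241] 2.2415868266475503
0.005 [ 0.33 -0.11 -0.37]
0.003 [-0.99  0.05 -0.22]
0.002 [ 0.21  0.2  -0.2 ]
0.001 [ 0.28 -0.05  0.72]
0 [-2.24  2.78 12.  ]
31.8917
```

View pics/w7.png

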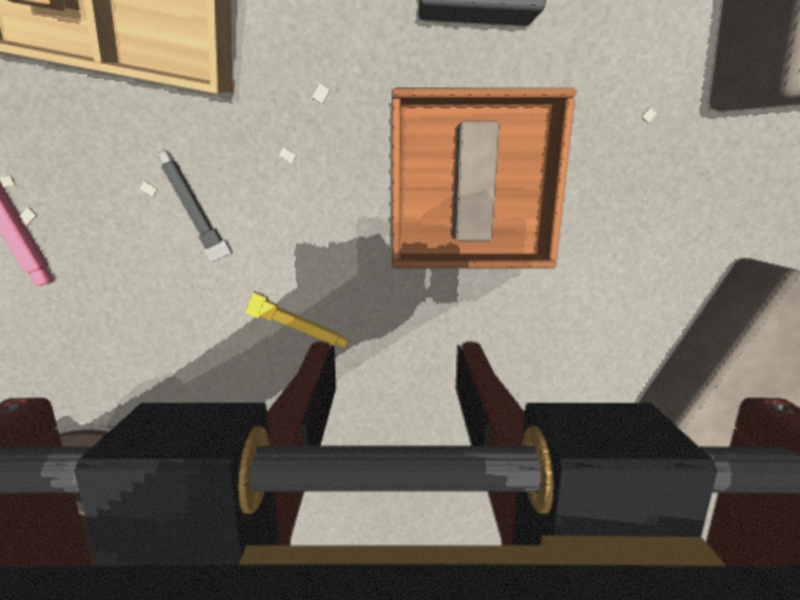

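View pics/t7.png

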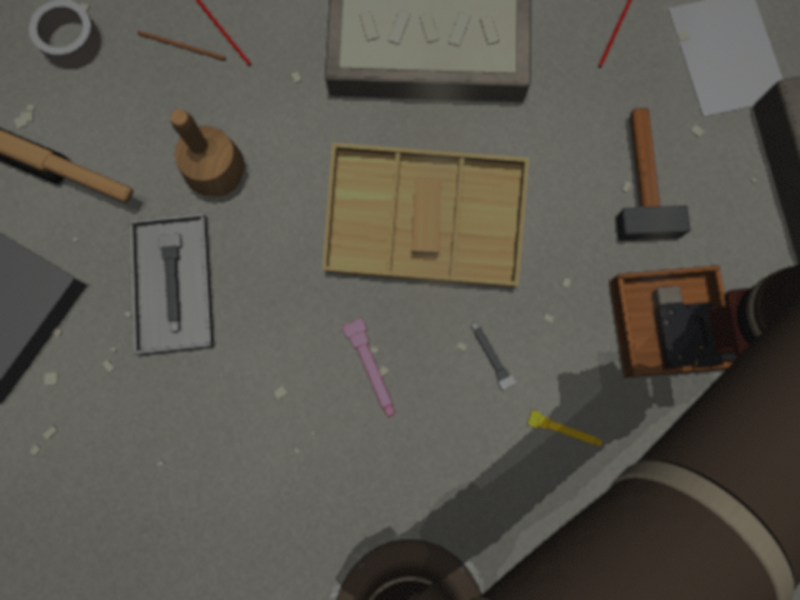

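The brick lies flat in the crate at (477,180) in the wrist view. In the top view the chisel is flat in the tray at (172,282), and the wedge, mallet and hammer have not moved. The gripper is clear, so I'm handing in.

```bash
python3 -c "
from rig import manip
print(manip.job_done())"
```

```text
the job is handed in; nothing more can be done
None
```

The chisel lies flat in the steel tray and the brick flat in the wooden box, with the wedge, mallet and hammer unmoved; handed in at about 32 s, but I first released the chisel a few mm above the tray, so I picked it up again and set it down properly.

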